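Register a gift carton in the stamping jig and hold the rubber stamp on its frame

ROBOT

A 6-joint arm with a two-finger parallel gripper is mounted at the origin on a cart in front of the work surface, level with it; the furniture and walls round the work are solid. World frame = base frame: x ahead of the robot, y to its left, z up, the work surface at z = 0. Lengths are in m, angles in rad, forces in N, time in s.
With the tool pointing down it reaches from about 0.25 to 0.725 m from the base axis. Payload 9.7 kg.
Tool frame: the origin (TCP) lies at the centre of the arm's flange, where the gripper is bolted on; the fingertips stand 173 mm ahead of it and the grasp point (between the pads) lies 155 mm ahead of it (env.finger_overhang is the z of the fingertips in the tool frame, in m); z points along the fingers, y is the line along which they close (so a half turn about z gives the same grasp; the last joint's range is limited). The gripper opens to 85 mm and grips with 20 to 120 N. Pads are 22 mm wide; open, the fingers measure 114 mm over their backs; the gripper's body (76 mm by 85 mm) begins 54 mm behind the grasp point. The pads swing forward as they close: fully open they stand 13 mm farther back than shut.
Start: joints at [-1.258, 0.087, 0.176, 1.66, 0, 1.571], TCP at [0.169, -0.523, 0.405] pointing down, gripper open.
Joint ranges: [-3.13, 3.13], [-0.85, 1.81], [-1.15, 1.24], [-2.2, 2.28], [-1.44, 1.52], [-3.14, 3.14]. Speed limits (rad/s): [2.22, 2.22, 2.57, 3.14, 3.14, 3.14].

INTERFACE

Orientations are given as [roll, pitch, yaw] about the fixed x, y, z axes, in that order (R = Rz(yaw) Ry(pitch) Rx(roll)).
In Python, from station import env gives the robot as it stands. Calls block until the motion is done:
- env.move_to(position, orientation): joint-space move of the TCP to a pose.
- env.movel(position, rate=0.15, ori=None, contact_N=None): straight line of the TCP; ori=None keeps the orientation; rate is the mean speed in m/s. With contact_N (N) it stops when the force on the tool has changed by that much, and returns True; else False.
- env.goto_joints(angles): joint-space move.
- env.gripper_to(opening, strength=None): finger opening in m; strength is the grip in N (None keeps the last); returns when the fingers have stopped.
- env.pause(seconds).
- env.ik(position, orientation): joint angles nearest the present ones, or None.
- env.get_obs(): the state.
- env.read_camera(name): name is "scene" or "top" or "wrist"; returns the picture (420x560x3 uint8, red, green, blue); there is no depth.
- env.get_calibration(name): a dict with "vertical_fov" (degrees; the focal length in pixels is half the picture's height over the tangent of half this angle, whatever the lens; pixels are square), "cx", "cy" (the principal point, pixels), "extrinsics" (4x4, takes a point from camera to world coordinates); the wrist camera has in their place "T_tool_cam" (4x4, takes a point from camera to tool coordinates, whose origin is the TCP and whose axes are the flange's). Camera axes: x right, y down, z forward; pixel columns grow to the right and rows downward; lengths in m; the calibration is good to about 2 mm. A picture is of the moment at which its call begins: read the wrist's pose just before it. get_calibration takes no time and is no camera call.
A pose or a line that the arm cannot do raises env.Unreachable and nothing moves.
- env.job_done(): hands the job in; it is judged then, once.
The state is a dict: "t": time; "joint_pos": joint angles; "dq": joint speeds; "joint_efforts": joint torques, N m; "ee_pos": TCP position; "tcp_rot": TCP orientation; "ft_force": force on the tool from outside, world axes, zero at the start; "torque": the same for the moment, N m; "finger_gap": finger opening in m; "grasp_force": force on a finger pad.
Only numpy, scipy, OpenCV 4.12 (cv2) and the standard library are available. Lean on these libraries where they do the work, as an engineer would, in place of code of your own. Each camera call takes 0.05 s, during which the arm holds its last target. There are 200 camera calls.

TASK

Push the flat cardboard carton on the stamping jig fully home against both metal stops, with its edges flush along them. Then pick up the rubber stamp and hold it upright on the carton, inside the printed frame and square with it, pressing gently so that the sprung bed sinks about half its travel without bottoming, and the carton stays against the stops. Finish while still gripping the stamp and pressing like this; leave the other things on the counter where they are.

Things in the scene. Friction and masses are not known exactly. Their poses are not given: they have to be found in the camera images.
- jig: stamping jig, fixed: wooden board 155 (x) by 195 (y) by 10 mm, turned up to 0.2 rad; origin at the centre of its underside. Aluminium stops 14 mm thick, tops 42 mm up, along its far (+x) and left (+y) edges, inner faces at x = +63.5 and y = +83.5 mm. The grey sprung bed fills the rest, top 24 mm up when not pressed; near (-x) and right (-y) sides are open
- stop_corner (a point): the inner corner between the two stops, at the level of the unpressed bed top (24 mm up); axes as the jig's: the far stop's face runs along y through it, the left stop's face along x
- bed (a joint): how far the jig's sprung bed is pressed straight down, m: 0 at rest, 0.008 on its bottom stop. Stays at 0 under the carton alone, starts to sink under 0.7 to 1.6 N more, then takes 1.2 N per mm (half travel about 6 N, bottom about 10.5 N)
- carton: closed flat cardboard carton with white label, 75 (x) by 110 (y) by 24 mm high, about 0.15 kg, loose on the bed, a few cm from both stops, turned up to 0.2 rad from the jig; origin at the centre of its underside; its +x side belongs against the far stop, its +y side against the left stop
- carton_corner (a point): lower corner of the carton at its +x, +y edges (37.5, 55, 0 mm from its origin); meets stop_corner when the carton is home
- stamp_mark (a point): centre of the printed black rectangular frame on the carton's top, 40 mm (carton x) by 52 mm (carton y), at (0, -16, 24) mm from the carton's origin; axes as the carton's
- rubber_stamp: wooden hand stamp standing upright, left of the jig (near or far from it), turned up to 0.5 rad; 68 mm tall, 35 g: foot 29 (x) by 40 (y) by 16 mm, rubber face below; turned grip above it, pinched as a 22 mm square post 17 to 67 mm up, faces along x and y. Origin at the centre of the rubber face, z up. Its long side (y) belongs along the frame's, either way round
- soap: paper-wrapped soap bar, 48 by 48 by 26 mm, on the other side of the calculator from the stamp; bystander; origin at the centre of its underside
- weight_200: brass knob weight, 29 mm across, 45 mm tall, in front of the scale; bystander; origin at the centre of its underside
- spare_lid: copper jar lid, 77 mm across, 14 mm high, lying in front of the honey jar; bystander; origin at the centre of its underside
- marker_red: felt marker lying flat, 132 by 17 by 16 mm, in front of the scale; bystander; origin at the centre of its underside, x along it
- counter_scale: cream counter scale with a wide pan, fixed furniture between jig and honey jar: origin at the centre of its underside, front to -x, about 200 by 230 mm over the pan, whose rim is 223 mm up and overhangs the counter; carry the stamp past well in front of it (the pan's front edge is about 0.12 m nearer the robot than this origin)
There are look-alikes about, which are no part of the job. Of the things that look like the rubber_stamp, the larger one is meant.

How it is judged:
By the outcome, as a careful person would: the job done as asked, in the order asked, and still so for the second after the job is handed in, while the arm keeps its last pose, push and grip.
It also fails if it takes over 72 s, if anything falls off the work surface, if the arm or the gripper's body presses on something with over 40 N, if the wrist force passes 120 N, or if a joint passes its speed limit or range.

## Working session

There is one attempt and no reset: what is moved stays moved. The work goes in short steps, each a Python script; the robot and the scene stay as the last script left them, time stands still between calls to the robot, and variables do not carry over. Pictures are saved under pics/ and viewed, at most 10 in all, crops included, and the job is handed in when it is done.

```bash
ls; mkdir -p pics; python3 - <<'E'
from station import env
import cv2,numpy as np
np.set_printoptions(precision=4,suppress=True)
for n in("top","scene"):
    cv2.imwrite(f"pics/{n}0.png",cv2.resize(env.read_camera(n)[:,:,::-1],(800,600),interpolation=cv2.INTER_CUBIC))
    print(n,env.get_calibration(n))
print(env.get_calibration("wrist")); o=env.get_obs(); print(o, env.finger_overhang)
E
```

```text
pics
top {'vertical_fov': 50.44556156423937, 'cx': 279.0800556294727, 'cy': 207.90821025797862, 'extrinsics': array([[ 0.0974, -0.9693,  0.2259,  0.3181],
       [-0.9952, -0.0953,  0.0201, -0.0212],
       [ 0.002 , -0.2267, -0.974 ,  1.1076],
       [ 0.    ,  0.    ,  0.    ,  1.    ]])}
scene {'vertical_fov': 44.7474719641814, 'cx': 274.45122481946964, 'cy': 213.53374981832948, 'extrinsics': array([[-0.4568, -0.4168,  0.7859, -0.3482],
       [-0.8895,  0.2265, -0.3969,  0.4383],
       [-0.0125, -0.8803, -0.4742,  0.614 ],
       [ 0.    ,  0.    ,  0.    ,  1.    ]])}
{'vertical_fov': 65.7654592794415, 'cx': 279.1923699845758, 'cy': 210.03920309369087, 'T_tool_cam': array([[-0.    , -0.9502, -0.3117,  0.0798],
       [ 1.    ,  0.0002, -0.0007, -0.0001],
       [ 0.0007, -0.3117,  0.9502,  0.031 ],
       [ 0.    ,  0.    ,  0.    ,  1.    ]])}
{'t': 0.1, 'joint_pos': array([-1.258 ,  0.0874,  0.1752,  1.6598, -0.    ,  1.5708]), 'dq': array([-0.0002, -0.0032, -0.0006,  0.0015, -0.0006, -0.0019]), 'joint_efforts': array([  0.0009, -52.1562,  46.5652,   0.016 ,   0.    ,   0.    ]), 'ee_pos': array([ 0.1693, -0.5233,  0.404 ]), 'tcp_rot': array([-3.1404,  0.    ,  0.3128]), 'ft_force': array([ 0.5908, -0.2898, -0.3373]), 'torque': array([-0.0183,  0.0548,  0.0409]), 'grasp_force': 0.0, 'finger_gap': 0.08583942167277889} 0.1734
```

View pics/top0.png

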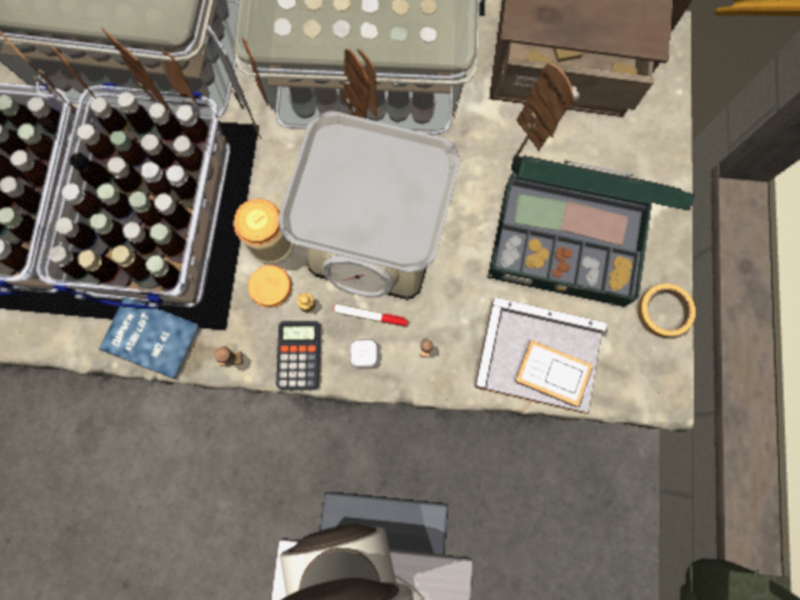

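View pics/scene0.png

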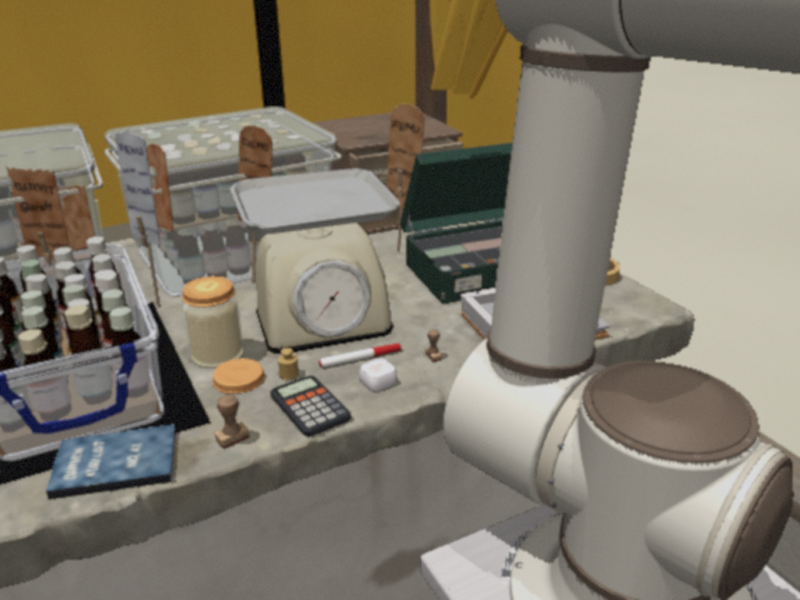

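Top view (800x600): stamp candidates are the larger one at (228,356), on the far side of the calculator from the soap at (364,353), and the small one at (427,347). The larger one is meant. The jig is at (545,355), with the carton at (555,373) and its frame at (567,375).

```bash
cat > h.py <<'E'
from station import env
import cv2,numpy as np
from scipy.spatial.transform import Rotation as R
from scipy.optimize import least_squares
np.set_printoptions(precision=4,suppress=True)
def cam(name,obs=None):
    c=env.get_calibration(name)
    f=210/np.tan(np.radians(c["vertical_fov"])/2)
    if name=="wrist":
        o=obs or env.get_obs(); T=np.eye(4); T[:3,:3]=R.from_euler("xyz",o["tcp_rot"]).as_matrix(); T[:3,3]=o["ee_pos"]; T=T@c["T_tool_cam"]
    else: T=c["extrinsics"]
    return f,c["cx"],c["cy"],T
def back(C,uv,z):
    f,cx,cy,T=C; uv=np.atleast_2d(uv)
    d=np.c_[(uv[:,0]-cx)/f,(uv[:,1]-cy)/f,np.ones(len(uv))]@T[:3,:3].T
    return T[:3,3]+d*((z-T[2,3])/d[:,2])[:,None]
def proj(C,P):
    f,cx,cy,T=C; q=(np.atleast_2d(P)-T[:3,3])@T[:3,:3]
    return np.c_[q[:,0]/q[:,2]*f+cx,q[:,1]/q[:,2]*f+cy]
def snap(fn,name="wrist",scale=800/560,crop=None):
    o=env.get_obs(); C=cam(name,o); im=env.read_camera(name)[:,:,::-1]
    np.save(f"pics/{fn}.npy",np.array([C[0],C[1],C[2],*C[3].ravel()])); cv2.imwrite(f"pics/{fn}_raw.png",im)
    if crop: u0,u1,v0,v1=crop; im=im[v0:v1,u0:u1]
    cv2.imwrite(f"pics/{fn}.png",cv2.resize(im,None,fx=scale,fy=scale,interpolation=cv2.INTER_CUBIC)); return C
def load(fn):
    a=np.load(f"pics/{fn}.npy"); return a[0],a[1],a[2],a[3:].reshape(4,4)
DOWN=lambda yaw:[np.pi,0,yaw]
E
python3 - <<'E'
from h import *
C=cam("top"); k=.7
for n,p,z in [("stampfoot",(235,360),.01),("smallstamp",(427,352),.01),("soap",(364,345),.026),("calc",(298,355),.01),("weight",(306,302),.02),("lid",(270,287),.01),
 ("marker",(372,316),.01),("stop TL",(494,301),.042),("far stop R end",(606,325),.042),("left near end",(478,388),.042),("scale front",(350,270),.223),("carton TL",(531,342),.048),("TR",(593,362),.048),("BR",(579,404),.048),("BL",(517,376),.048),("counter edge",(450,405),0)]:
    print(n,back(C,np.array(p)*k,z)[0])
for y in (0,1.57,-1.57,.3): print(y,env.ik([.4,-.25,.4],DOWN(y)),env.ik([.35,.2,.4],DOWN(y)))
E
```

```text
stampfoot [0.4336 0.2722 0.01  ]
smallstamp [ 0.4799 -0.057   0.01  ]
soap [0.4791 0.0521 0.026 ]
calc [0.4529 0.165  0.01  ]
weight [0.5455 0.1618 0.02  ]
lid [0.5684 0.2306 0.01  ]
marker [0.5339 0.0448 0.01  ]
stop TL [ 0.5742 -0.1626  0.042 ]
far stop R end [ 0.551 -0.355  0.042]
left near end [ 0.4235 -0.1456  0.042 ]
scale front [0.5561 0.0707 0.223 ]
carton TL [ 0.5083 -0.2283  0.048 ]
TR [ 0.4847 -0.333   0.048 ]
BR [ 0.413  -0.3121  0.048 ]
BL [ 0.449 -0.208  0.048]
counter edge [ 0.394  -0.1046  0.    ]
0 [-0.5586 -0.1013 -0.0203  1.6518  0.      2.583 ] [ 0.5191 -0.2626 -0.1578  1.6757  0.     -2.6224]
1.57 [-0.5586 -0.1013 -0.0203  1.6518  0.      1.013 ] [ 0.5191 -0.2626 -0.1578  1.6757  0.      2.0907]
-1.57 [-0.5586 -0.1013 -0.0203  1.6518  0.     -2.1302] [ 0.5191 -0.2626 -0.1578  1.6757  0.     -1.0524]
0.3 [-0.5586 -0.1013 -0.0203  1.6518  0.      2.283 ] [ 0.5191 -0.2626 -0.1578  1.6757  0.     -2.9224]
```

```bash
python3 - <<'E'
from h import *
env.move_to([.40,-.25,.40],DOWN(-.12)); print(env.get_obs()["t"]); env.pause(.3)
snap("jig1"); print(env.get_obs()["tcp_rot"],env.get_obs()["t"])
E
```

```text
1.4417
[-3.1415  0.     -0.1208] 1.7917
```

View pics/jig1.png

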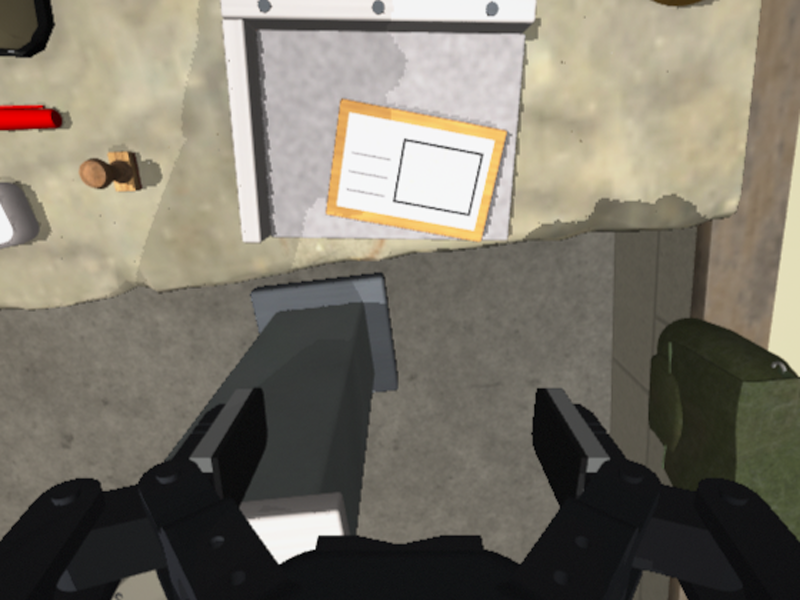

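Wrist view: jig stops with inner top edges through (244,19)-(535,22) and (244,19)-(261,240). Carton top corners are (341,99), (508,129), (481,240), (327,213), and frame corners (403,139), (484,155), (471,214), (393,199). Next I fit the poses and go look at the stamp.

```bash
cat >> h.py <<'E'
def fit(C,uv,P,z0,x0):
    "planar pose (x,y,yaw) of points P (object frame) standing at z0"
    P=np.array(P,float)
    W=lambda s:np.c_[s[0]+np.cos(s[2])*P[:,0]-np.sin(s[2])*P[:,1],s[1]+np.sin(s[2])*P[:,0]+np.cos(s[2])*P[:,1],z0+P[:,2]]
    r=least_squares(lambda s:(proj(C,W(s))-np.array(uv)).ravel(),x0,loss="soft_l1",x_scale=[.01,.01,.1])
    return r.x,np.abs(r.fun).reshape(-1,2)
JP=np.array([(63.5,97.5,42),(63.5,-97.5,42),(63.5,83.5,42),(-77.5,83.5,42),(-77.5,97.5,42)])/1e3
CP=np.array([(37.5,55,24),(37.5,-55,24),(-37.5,-55,24),(-37.5,55,24),(20,10,24),(20,-42,24),(-20,-42,24),(-20,10,24)])/1e3
def tf(s,p): c,n=np.cos(s[2]),np.sin(s[2]); return np.array([s[0]+c*p[0]-n*p[1],s[1]+n*p[0]+c*p[1]])
E
python3 - <<'E'
from h import *
C=load("jig1")
j,e=fit(C,np.array([(222,17),(535,22),(244,19),(261,240),(242,242)])*.7,JP,0,[.5,-.25,-.12]); print("jig",j,e.max(1))
c,e=fit(C,np.array([(341,99),(508,129),(481,240),(327,213),(403,139),(484,155),(471,214),(393,199)])*.7,CP,.024,[.46,-.27,-.22]); print("carton",c,e.max(1))
np.save("jig.npy",j)
print("stop corner",tf(j,(.0635,.0835)),"carton corner",tf(c,(.0375,.055)))
# look at the stamp
env.move_to([.33,.27,.36],DOWN(-1.0) if env.ik([.33,.27,.36],DOWN(-0.3)) is None else DOWN(-.3)); env.pause(.3)
snap("st1"); print(env.get_obs()["t"],env.get_obs()["joint_pos"])
E
```

```text
jig [ 0.4923 -0.2481 -0.136 ] [0.6683 0.89   1.2542 1.9354 0.329 ]
carton [ 0.4618 -0.2684 -0.2959] [1.2829 0.3121 1.203  0.9278 1.4929 1.1392 1.1599 1.1538]
stop corner [ 0.5665 -0.174 ] carton corner [ 0.5137 -0.2267]
6.1583 [ 0.6856 -0.2199 -0.201   1.5897 -0.     -2.1558]
```

View pics/st1.png

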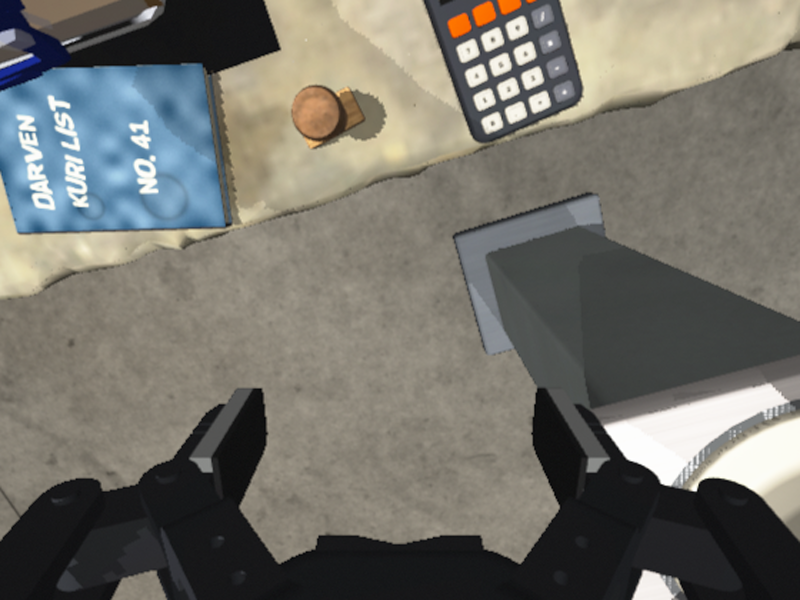

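The large stamp's top is at (318,112), with its foot partly hidden, corners at about (349,88), (364,122), (312,148). A crop of this same picture checks the choice.

```bash
python3 - <<'E'
from h import *
im=cv2.imread("pics/st1_raw.png")[50:115,190:285]; cv2.imwrite("pics/st1c.png",cv2.resize(im,None,fx=8,fy=8,interpolation=cv2.INTER_CUBIC))
C=load("st1"); print(back(C,np.array([(318,112)])*.7,.068),C[3][:3,3])
E
```

```text
[[0.4357 0.2816 0.068 ]] [0.4062 0.2464 0.3291]
```

View pics/st1c.png

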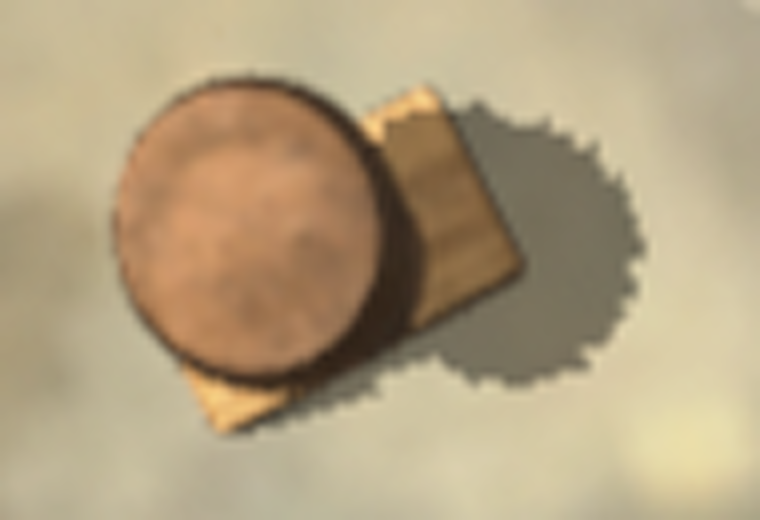

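The crop confirms the large stamp: knob centre (250,225), foot corners A (430,88), B (520,270), C (218,432). Next: the stamp pose, then the pushing.

```bash
python3 - <<'E'
from h import *
C=load("st1"); f=lambda p:np.array(p)/8+[190,50]
k=back(C,f((250,225)),.066)[0]; print("knob",k)
for zb in (.016,.004):
    A=back(C,f((430,88)),.016)[0];B=back(C,f((520,270)),zb)[0];D=back(C,f((218,432)),zb)[0]
    print(A,B,D,"mid AD",(A+D)/2,np.linalg.norm(A-B),np.linalg.norm(B-D),"long dir",np.arctan2(*(B-D)[[1,0]]),"short dir",np.arctan2(*(A-B)[[1,0]]))
j=np.load("jig.npy"); print(j)
# reachability of push poses, tips 31 mm up
z=.031+.1734
for n,p,w in [("x start",(-.105,.0),j[2]),("x end",(-.02,.02),j[2]),("y start",(.026,-.125),j[2]+np.pi/2),("y end",(.026,-.035),j[2]+np.pi/2)]:
    for dw in (0,np.pi): print(n,tf(j,p),env.ik([*tf(j,p),z],DOWN(w+dw)))
E
```

```text
knob [0.4364 0.2828 0.066 ]
[0.4494 0.2659 0.016 ] [0.4287 0.2623 0.016 ] [0.4225 0.3009 0.016 ] mid AD [0.4359 0.2834 0.016 ] 0.020985475143477136 0.03904299241944109 long dir -1.411433901238249 short dir 0.16870475141764232
[0.4494 0.2659 0.016 ] [0.4296 0.263  0.004 ] [0.4231 0.303  0.004 ] mid AD [0.4363 0.2844 0.01  ] 0.02335730364857357 0.040539554188786055 long dir -1.4114339012382482 short dir 0.14584575107836187
[ 0.4923 -0.2481 -0.136 ]
x start [ 0.3882 -0.2339] [-0.5422 -0.128  -0.4231  1.2757  0.      2.7355]
x start [ 0.3882 -0.2339] [-0.5422 -0.128  -0.4231  1.2757  0.     -0.4061]
x end [ 0.4752 -0.2256] [-0.4433  0.0472 -0.2538  1.2698  0.      2.8344]
x end [ 0.4752 -0.2256] [-0.4433  0.0472 -0.2538  1.2698  0.     -0.3072]
y start [ 0.5011 -0.3755] [-0.6431  0.2809  0.0114  1.3013  0.      1.0637]
y start [ 0.5011 -0.3755] [-0.6431  0.2809  0.0114  1.3013  0.     -2.0778]
y end [ 0.5133 -0.2863] [-0.5088  0.1914 -0.0954  1.284   0.      1.198 ]
y end [ 0.5133 -0.2863] [-0.5088  0.1914 -0.0954  1.284   0.     -1.9436]
```

```bash
cat > push.py <<'E'
from h import *
j=np.load("jig.npy")
def push(axis,lat,start,end,N,gap,z=.029+.1734,rate=.04,lift=.15):
    w=j[2]+(np.pi if axis=="x" else -np.pi/2)
    P=lambda s,zz:[*tf(j,(s,lat) if axis=="x" else (lat,s)),zz]
    env.gripper_to(gap)
    env.move_to(P(start,z+lift),DOWN(w)); env.movel(P(start,z),rate=.15)
    f0=env.get_obs()["ft_force"]
    hit=env.movel(P(end,z),rate=rate,contact_N=N); env.pause(.2)
    o=env.get_obs(); d=o["ee_pos"][:2]-j[:2]; c,s=np.cos(j[2]),np.sin(j[2])
    print(axis,"hit",hit,"jig xy",[c*d[0]+s*d[1],-s*d[0]+c*d[1]],"dF",o["ft_force"]-f0,"gap",o["finger_gap"],"t",o["t"])
    env.movel(P(start,z),rate=.1); env.movel(P(start,z+.1),rate=.25)
E
python3 - <<'E'
from push import *
push("x",-.022,-.105,-.012,6,.06)
push("y",.022,-.118,-.027,6,.035)
env.move_to([*tf(j,(-.10,0)),.36],DOWN(j[2])); env.pause(.3); snap("jig2",scale=2,crop=(140,400,0,200)); print(env.get_obs()["t"])
E
```

```text
x hit True jig xy [np.float64(-0.02217213747636705), np.float64(-0.021891001677025693)] dF [ 0.5895 -0.0308  1.2945] gap 0.05962007646455417 t 11.625
y hit True jig xy [np.float64(0.02184656553247766), np.float64(-0.03683241598895802)] dF [ 0.7164 -2.2096  1.9091] gap 0.035054886809496914 t 18.1
23.9333
```

View pics/jig2.png

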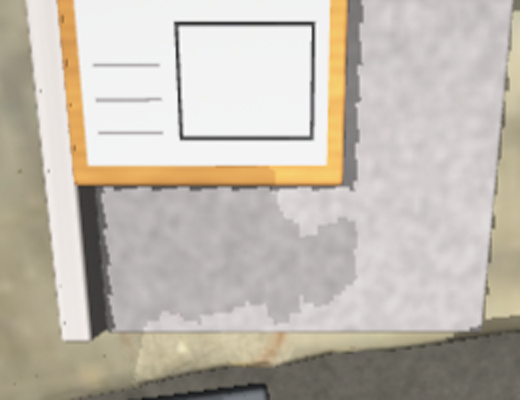

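The carton is up against the left stop, with its left edge touching the stop's inner edge, and looks aligned; the far stop is out of frame. One more light x push to reseat it, then a check picture with the far corner in view.

```bash
sed -i 's/lift=.15):/lift=.15,w=None):/; s/    w=j\[2\]+(np.pi/    w=w if w is not None else j[2]+(np.pi/' push.py; python3 - <<'E'
from push import *
push("x",.025,-.05,-.012,7,.05,w=j[2],lift=.1)
env.move_to([*tf(j,(-.06,.01)),.40],DOWN(j[2])); env.pause(.3); snap("jig3",scale=3,crop=(140,400,0,180)); print(env.get_obs()["t"])
E
```

```text
x hit True jig xy [np.float64(-0.022090077980942712), np.float64(0.025105124942985647)] dF [-0.4712 -0.3758  1.0236] gap 0.05009899703865273 t 26.3667
28.175
```

View pics/jig3.png

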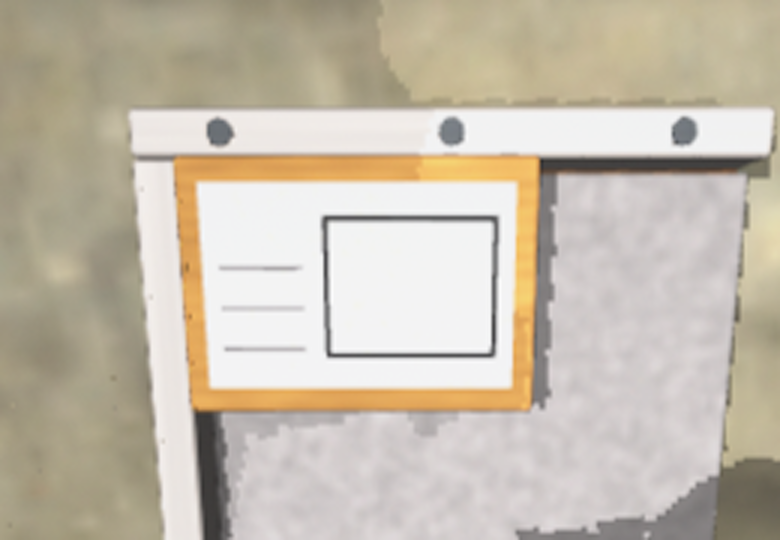

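The carton sits flush along both stops. Carton corners are (175,157), (539,157), (530,410), (192,410); frame corners (324,218), (497,217), (494,354), (328,355). I'll fit the frame pose and fetch the stamp.

```bash
python3 - <<'E'
from h import *
j=np.load("jig.npy"); C=load("jig3"); g=lambda a:np.array(a)/3+[140,0]
uv=g([(175,157),(539,157),(530,410),(192,410),(324,218),(497,217),(494,354),(328,355)])
c,e=fit(C,uv,CP,.024,[.51,-.22,-.136]); print("carton",c,e.max(1)); print("expected",tf(j,(.026,.0285)),j[2]); np.save("carton.npy",c)
print("mark",tf(c,(0,-.016)),tf([*tf(j,(.026,.0285)),j[2]],(0,-.016)))
s=[.4362,.2835,.158]; w=s[2]+np.pi/2; zg=.043+.155
env.gripper_to(.055,40)
env.move_to([s[0],s[1],zg+.10],DOWN(w)); print(env.get_obs()["joint_pos"])
hit=env.movel([s[0],s[1],zg],rate=.12,contact_N=8); env.gripper_to(.0,40); o=env.get_obs()
print("hit",hit,o["finger_gap"],o["grasp_force"],o["ee_pos"],o["tcp_rot"],o["t"])
if not hit and .015<o["finger_gap"]<.03:
    env.movel([s[0],s[1],zg+.11],rate=.15); o=env.get_obs(); print(o["finger_gap"],o["grasp_force"],o["ft_force"],o["t"])
    snap("held",scale=2,crop=(80,480,60,360))
E
```

```text
carton [ 0.5215 -0.2231 -0.1341] [1.1109 0.9701 0.8103 0.6084 0.2314 0.2826 0.2822 0.2322]
expected [ 0.5219 -0.2234] -0.13604712832181542
mark [ 0.5194 -0.239 ] [ 0.5197 -0.2393]
[ 0.575   0.0018 -0.1176  1.4511 -0.0002  1.9895]
hit False 0.021649904382797965 41.12232148647308 [0.4364 0.2836 0.1987] [ 3.1405 -0.0005  1.7288] 31.6667
0.021566684132074677 40.686251521110535 [-0.1883  0.7194 -0.5593] 32.55
```

View pics/held.png

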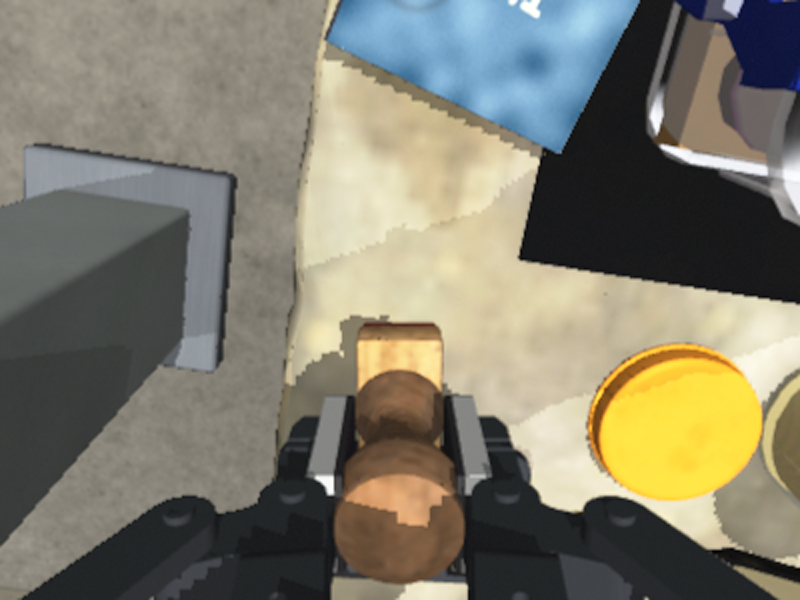

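Held square between the pads, and the foot edge back-projects to 19.8 mm from the tool axis, so it is centred. I'll carry it well in front of the scale to above the mark and press step by step, watching the force.

```bash
python3 - <<'E'
from h import *
c=np.load("carton.npy"); m=(np.array([.5194,-.239])+[.5197,-.2393])/2; w=-.135+np.pi/2
env.move_to([.40,.08,.31],DOWN(1.65)); env.move_to([.41,-.12,.31],DOWN(w)); env.move_to([*m,.30],DOWN(w))
env.movel([*m,.255],rate=.1); env.pause(.4)
f0=np.mean([env.get_obs()["ft_force"] for _ in range(3)],0); o=env.get_obs(); print(o["ee_pos"],o["tcp_rot"],o["t"],o["finger_gap"],"want",m,w)
z=.249
while z>.2395:
    env.movel([*m,z],rate=.02); env.pause(.15); o=env.get_obs(); F=o["ft_force"]-f0
    print(f'{z:.4f}',o["ee_pos"],F,round(o["t"],2))
    if F[2]>5.2: break
    z-=.001
snap("press",scale=2,crop=(80,480,80,380))
E
```

```text
[ 0.5196 -0.2392  0.2553] [3.1412 0.0001 1.4357] 35.95 0.021720800580658693 want [ 0.5195 -0.2392] 1.4357963267948965
0.2490 [ 0.5196 -0.2392  0.2491] [-0.6116 -0.5399 -0.826 ] 36.55
0.2480 [ 0.5196 -0.2392  0.248 ] [-0.4858 -0.416  -0.3625] 36.95
0.2470 [ 0.5195 -0.2392  0.247 ] [-0.5142 -1.0346  0.8577] 37.35
0.2460 [ 0.5196 -0.2392  0.2462] [-0.218  -0.5048  0.5994] 37.75
0.2450 [ 0.5196 -0.2392  0.2451] [-0.5553 -0.5855  2.8911] 38.15
0.2440 [ 0.5196 -0.2392  0.2441] [-0.2629  0.2576  2.8894] 38.55
0.2430 [ 0.5196 -0.2392  0.2432] [ 0.6315 -0.4295  5.1198] 38.95
0.2420 [ 0.5196 -0.2392  0.2423] [-0.7021  0.2239  6.5691] 39.35
```

View pics/press.png

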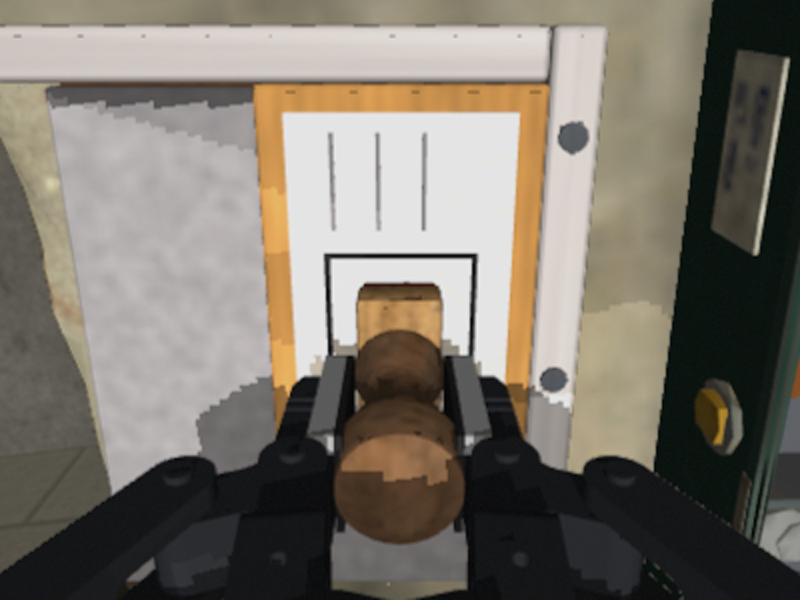

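The stamp stands inside the frame with near-equal side gaps (327-358 and 441-476). The frame's far edge at row 257 back-projects to 25.7 mm (26 expected), so it is centred along y too. The carton is still against both stops. I'll average the noisy force and trim before handing in.

```bash
python3 - <<'E'
from h import *
def avg(n=12):
    F=[]
    for _ in range(n): env.pause(.06); o=env.get_obs(); F.append(o["ft_force"])
    return np.mean(F,0),o
m=[.51955,-.23915]; F,o=avg(); print(F,o["ee_pos"],o["t"])
env.movel([*m,.2425],rate=.02); F,o=avg(); print(F,o["ee_pos"],o["finger_gap"],o["grasp_force"],o["tcp_rot"],o["t"])
E
```

```text
[0.1951 0.6305 6.2568] [ 0.5196 -0.2392  0.2423] 40.1
[0.2353 0.5798 5.5417] [ 0.5196 -0.2392  0.2427] 0.021596406297431498 41.481438875198364 [3.1412 0.0001 1.4358] 41.05
```

```bash
python3 -c "
from station import env
print(env.job_done())"
```

```text
the job is handed in; nothing more can be done
None
```

I handed the job in at about 41 s: the carton is flush against both stops, and the gripped stamp stands upright, centred and square in the frame, pressing with about 5.9 N, which puts the bed about 4 mm down (half its travel); no verdict was returned.

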